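Lower the ratchet bench lift to its pointer

ROBOT

A 6-joint arm with a two-finger parallel gripper is mounted at the origin on a cart in front of the work surface, level with it; the furniture and walls round the work are solid. World frame = base frame: x ahead of the robot, y to its left, z up, the work surface at z = 0. Lengths are in m, angles in rad, forces in N, time in s.
With the tool pointing down it reaches from about 0.4 to 0.825 m from the base axis. Payload 7 kg.
Tool frame: the origin (TCP) lies midway between the tips of the shut fingers; the grasp point (between the pads) lies hold_point_z behind it (hold_point_z is the distance from the TCP to the grasp point, in m); z points along the fingers, y is the line along which they close (so a half turn about z gives the same grasp; the last joint's range is limited). The gripper opens to 88 mm and grips with 3 to 60 N. Pads are 19 mm wide; open, the fingers measure 130 mm over their backs; the gripper's body (78 mm by 193 mm) begins 47 mm behind the grasp point.
Start: joints at [-1.055, 0.359, 0.012, 0, -1.224, -0.288], TCP at [0.152, -0.658, 0.227] pointing down, gripper open.
Joint ranges: [-3.07, 3.07], [-1.43, 2.12], [-1.02, 1.25], [-3.03, 1.67], [-3.05, -0], [-3.03, 3.03]. Speed limits (rad/s): [2.39, 2.39, 3.01, 3.14, 3.14, 3.14].

INTERFACE

Orientations are given as [roll, pitch, yaw] about the fixed x, y, z axes, in that order (R = Rz(yaw) Ry(pitch) Rx(roll)).
In Python, from station import * gives the robot as it stands.
- The arm moves only by the tool apply_moves, never from a script. Its argument "steps" is a list of rows, each an object with "translation": the shift along the world's x, y, z scaled (see below), a list of three; "rotation": the turn, a rotation vector about the world's x, y, z scaled (see below), a list of three. A call has exactly 10 rows; each row is the pose to reach, as a shift and turn from the pose commanded when the call began; what a row does not reach only later rows make up. The controller multiplies each number of a shift by 250 mm and each number of a turn by 30 degrees. A row lasts 1/12 s, in which the tool goes at most 41.7 mm and 7.16 degrees, less where a joint would pass 70% of its speed; a pose out of reach is approached as far as the arm can. A call with a number of a shift or a turn outside -1 to 1 is refused whole. A call with a gripper value outside its range is refused whole. "jaw" is the closure, from -1 (fully open) to 1 (shut), so that 0 is half open, set as the call begins (left out, the last holds). The fingers move at their own pace and stop on an object; "newtons" is the grip in N (left out, the last holds). Time passes only in rows, so rows that repeat a pose let the fingers close, or fill a call up. It gives the time, the measured TCP pose, the force, the opening and the grip force at its end, in the units of the state.
- get_state(): the state, without advancing time (a new reading comes with each control period).
- grab_frame(name): name is "scene" or "top"; returns the picture (384x512x3 uint8, blue, green, red); there is no depth.
- camera_model(name): a dict with "fx", "fy", "cx", "cy" (pixels), "xyz" and "rotation" of the camera in the world. Camera axes: x right, y down, z forward; pixel columns grow to the right and rows downward; lengths in m; the calibration is good to about 2 mm. A picture is of the moment at which its call begins. camera_model takes no time and is no camera call.
- job_done(): hands the job in; it is judged then, once.
The state is a dict: "t": time; "q": joint angles; "qd": joint speeds; "joint_efforts": joint torques, N m; "eef_pos": TCP position; "ee_rot": TCP orientation; "force": force on the tool from outside, world axes, zero at the start; "moment": the same for the moment, N m; "width": finger opening in m; "gripper_force": force on a finger pad.
Only numpy, scipy, OpenCV 4.12 (cv2) and the standard library are available. Lean on these libraries where they do the work, as an engineer would, in place of code of your own. Each camera call takes 0.05 s, during which the arm holds its last target. There are 200 camera calls.

TASK

The small bench lift is wound up and carries a steel block. Lower its stage slowly to the red pointer on the column: ease the load off the holding pawl, lift the pawl by its black knob and hold it up while you let the hand wheel turn back, never letting the stage drop or run down by itself, not even from one tooth to the next. Finish with the pawl fully home in the notch that brings the stage top nearest to level with the pointer; feel that it carries the load before you let go, and leave the block standing on the stage and the things around where they are.

Things in the scene. Friction and masses are not known exactly. Their poses are not given: they have to be found in the camera images.
- lift: Fixed ratchet lift: green casting (208 mm disc, 84 mm wide foot, 12 mm thick) with a ring of 7 steel teeth, spaced unevenly 0.42 to 0.48 rad (stage steps of 17 to 19 mm). Origin on the bench under the wheel's upright axis, z up; the stage and its column stand to +y (column 243 mm from the axis, 30 mm square, 282 mm high).
- wheel (a joint): Angle of the grey hand wheel (114 mm disc, top 46 mm up, with one arm that carries the pawl), rad, 0 to 3.2, growing counterclockwise from above, which winds the stage up 40 mm per rad. Seen from above, the knob lies at 2.44 rad plus this angle from the lift's +x axis, about its z. The load pulls it clockwise with 4 to 8 N at the knob. Forwards it turns over the teeth, the pawl clicking past them.
- pawl (a joint): Lift of the holding pawl, m: 0 home, 0.020 upper stop; it slides straight up in the arm end against a 5 to 8 N spring. Its toe hooks under a lip of the tooth that holds it, so under load it lifts only 1 to 2 mm: first turn the wheel forwards 5 to 8 mm at the knob (tooth to tooth; 15 does no harm). Lifted 13 mm it passes the teeth; standing on one it reads 10 mm. It gets home only between two.
- knob (a point): Centre of the grip part of the upright round black pawl knob, 22 mm in diameter and 42 mm high, 88 mm from the wheel's axis, at the end of the wheel's arm; this point is 75 mm above the bench when the pawl is home, 21 mm below the knob's top. The arm end below it, 32 mm round, ends 25 mm below this point.
- stage_top (a point): Centre of the top of the 100 x 100 mm aluminium stage, 165 mm to +y of the wheel's axis; its z is the stage height, 60 mm when the wheel is at 0. A white stroke on its carriage shows it. It must not come down faster than 55 mm/s (120 mm/s at the knob); let go with the pawl standing on a tooth and it will mostly drop faster than that.
- pointer: Red pointer, 34 x 14 mm, clipped to the column's front (-x) face; its origin's z is the wanted height of the stage top. Fixed.
- block: Heavy steel bench block, 82 x 82 x 34 mm, standing loose on the stage; origin under its centre. It is the load, and its mass varies from 0.65 to 1.25 kg.
- tin: Bystander: blue tin, 56 x 77 x 22 mm, origin under its centre.
- wax: Bystander: green wax block, 32 x 61 x 18 mm, origin under its centre.
- plaster: Bystander: white plaster block, 48 x 71 x 42 mm, origin under its centre.

How it is judged:
On the way, in this order (a step that is already met when the one before it is completed fails the run):
1. the pawl is lifted clear of the teeth (value of joint pawl above 0.0115 m), for 0.1 s.
2. the stage has come down to less than 25 mm above the pointer's height (z of stage_top in the frame of pointer below 0.025 m), for 0.1 s.
At the end, for the whole second after the job is handed in: The stage top stands within 12 mm of the pointer's height (the nearest notch is at most 10 mm off), held at rest by the pawl, which is down to within 2 mm of home; the steel block stands flat on the stage within 30 mm of its middle (z of stage_top in the frame of pointer between -0.012 and 0.012 m and value of joint pawl below 0.002 m and velocity of joint wheel between -0.05 and 0.05 rad/s and horizontal distance between block and stage_top below 0.03 m and z of block in the frame of stage_top below 0.005 m and angle between block's own z axis and vertical below 0.1 rad); the robot touches nothing.
It fails at once if the stage comes down faster than 55 mm/s (dropped or running down by itself) (velocity of joint stage below -0.055 m/s).
It fails at once if a bystander (tin, wax block or plaster block) is moved more than 25 mm (distance of any of tin, wax, plaster from where it was at the start of the episode above 0.025 m).
It also fails if it takes over 61 s, if anything falls off the work surface, if the arm or the gripper's body presses on something with over 40 N, if the wrist force passes 120 N, or if a joint passes its speed limit or range.

## Working session

There is one attempt and no reset: what is moved stays moved. The work goes in short steps, Python scripts to look and compute and a tool call to move; the robot and the scene stay as the last step left them, time stands still between calls to the robot, and variables do not carry over. Pictures are saved under pics/ and viewed, at most 10 in all, crops included, and the job is handed in when it is done.

Besides the shell and the picture viewer there is one more tool, called after "Call:" as name(argument=value, ...) on one line, values as JSON. apply_moves: Moves the arm, as the interface text tells. Shifts and turns lie within -1 to 1; 1 stands for 250 mm of shift or 30 degrees of turn. Its arguments: {"type":"object","properties":{"steps":{"type":"array"},"jaw":{"type":"number"},"newtons":{"type":"number"}},"required":["steps"]}

```bash
ls; mkdir -p pics; python3 - <<'E'
from station import *
import cv2
s=get_state();print(s)
for n in("scene","top"):
    cv2.imwrite(f"pics/{n}0.png",grab_frame(n));print(n,camera_model(n))
E
```

```text
pics
{'t': 0.0, 'q': array([-1.05491134e+00,  3.59389939e-01,  1.10848369e-02, -3.30129356e-04,
       -1.22407803e+00, -2.88110985e-01]), 'qd': array([ 0.0001161 , -0.0007837 ,  0.00025516, -0.00025494,  0.00212176,
       -0.00022205]), 'joint_efforts': array([ 6.10137395e-04, -5.82725322e+01,  2.93051791e+01,  6.99672371e+00,
        7.16711045e-03, -1.24096709e-04]), 'eef_pos': array([ 0.1522963 , -0.65711605,  0.22563561]), 'ee_rot': array([ 3.13998307e+00, -1.53365658e-04, -2.91393095e+00]), 'force': array([-0.30378227, -0.14563358,  0.23792737]), 'moment': array([ 0.04417705, -0.03422851, -0.03490401]), 'gripper_force': 0.0, 'width': 0.0880466156431375}
scene {'fx': 477.6023791369086, 'fy': 477.6023791369086, 'cx': 254.54998177268692, 'cy': 186.78922077468462, 'xyz': array([-0.53427686,  1.00678886,  0.77564487]), 'rotation': array([-1.97208861e+00,  1.43991495e-05, -2.28242682e+00])}
top {'fx': 384.2241531938436, 'fy': 384.2241531938436, 'cx': 247.13500253072036, 'cy': 192.30112626342893, 'xyz': array([0.45853716, 0.01837764, 1.25681   ]), 'rotation': array([-2.99137095,  0.02594289, -1.57804527])}
```

View pics/scene0.png

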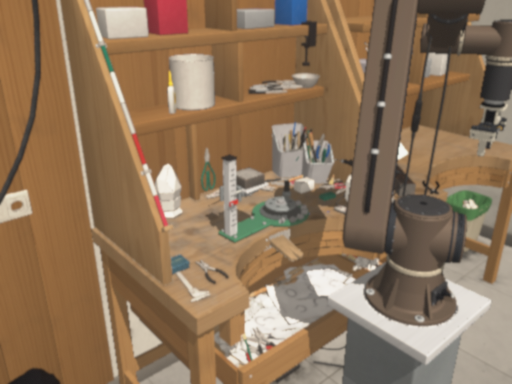

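View pics/top0.png

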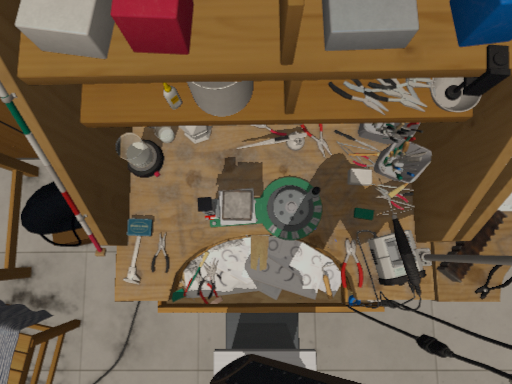

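The top view shows the lift's disc at about (290,208), the column at (205,205), the stage with its block at (238,205) and the black knob at about (315,190). Next I'll enlarge the lift in both views.

```bash
cat > h.py <<'E'
from station import *
import cv2, numpy as np
from scipy.spatial.transform import Rotation as R
def cam(n):
    c=camera_model(n); return c,R.from_euler('xyz',c['rotation']).as_matrix(),np.array(c['xyz'])
def ray(n,u,v):
    c,M,p=cam(n); return p,M@np.array([(u-c['cx'])/c['fx'],(v-c['cy'])/c['fy'],1])
def atz(n,u,v,z):
    p,d=ray(n,u,v); return p+d*(z-p[2])/d[2]
def proj(n,X):
    c,M,p=cam(n); q=M.T@(np.array(X)-p); return c['fx']*q[0]/q[2]+c['cx'],c['fy']*q[1]/q[2]+c['cy']
E
python3 - <<'E'
from h import *
t=cv2.imread("pics/top0.png")[160:260,190:350]; s=cv2.imread("pics/scene0.png")[145:245,210:345]
t=cv2.resize(t,(800,500),interpolation=2); cv2.imwrite("pics/t1.png",t)
cv2.imwrite("pics/s1.png",cv2.resize(s,(810*800//810,592),interpolation=2))
print(proj("top",[0.4,0,0]),atz("top",315,190,.09),atz("top",291,208,.046),atz("top",205,205,.282))
E
```

```text
(np.float64(263.15093652182316), np.float64(268.8643328293434)) [ 0.64022369 -0.16047186  0.09      ] [ 0.59038255 -0.0897902   0.046     ] [0.57462536 0.15079589 0.282     ]
```

View pics/t1.png

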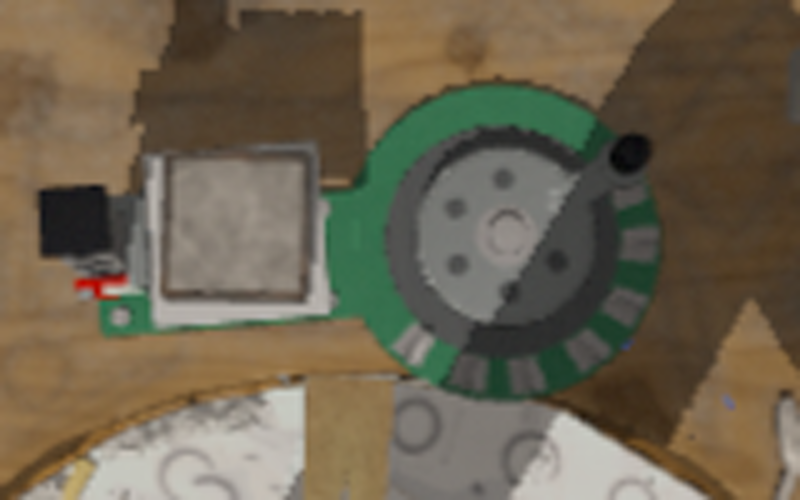

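View pics/s1.png

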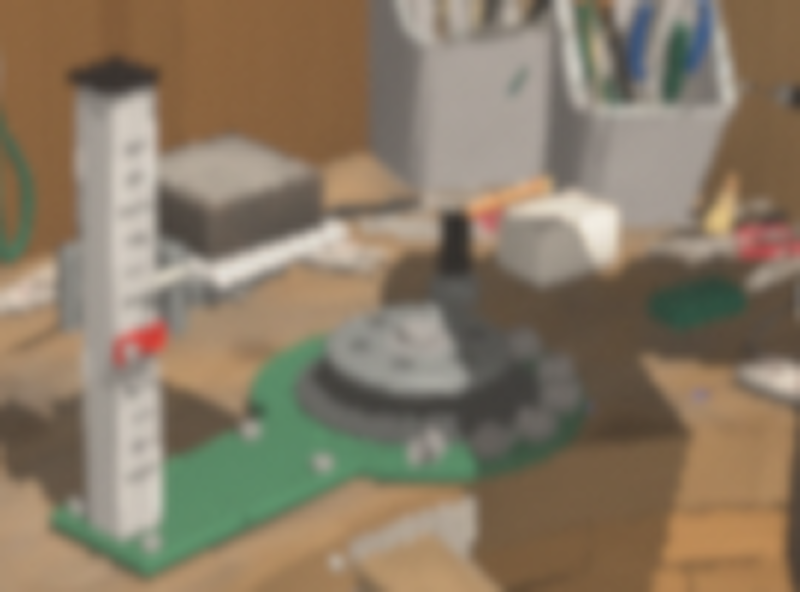

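```bash
python3 - <<'E'
from h import *
f=lambda a,b,z:atz("top",190+a/5-.4,160+b/5-.4,z)
ax=f(505,232,.05);kn=f(630,153,.096);col=f(74,220,.285)
print("axis",ax,"knob",kn,np.linalg.norm((kn-ax)[:2]),"col",col,np.linalg.norm((col-ax)[:2]))
d=(col-ax)[:2];psi=np.arctan2(d[1],d[0])-np.pi/2;print("psi",psi)
an=lambda p:(np.arctan2(*(p-ax)[1::-1])-psi)%(2*np.pi)
w=an(kn)-2.44
w=(w+np.pi)%(2*np.pi)-np.pi
w=w%(2*np.pi);print("knob ang",an(kn),"wheel",w,"stage",60+40*w)
stz=f(240,300,0)
for z in(.025,.03):
  T=[f(a,b,z) for a,b in[(632,190),(640,243),(627,303),(588,348),(525,378),(467,373),(412,343)]]
  print([round(float(np.linalg.norm((t-ax)[:2])),3) for t in T],[round(float(an(t)),3) for t in T])
# pointer: scene ray with vertical plane x'=const of column front face
c,s=np.cos(psi),np.sin(psi);ex=np.array([c,s,0]);ey=np.array([-s,c,0])
for u,v in[(140,343),(140,330),(140,356)]:
  p,r=ray("scene",210+u*135/800-.4,145+v*100/592-.4)
  for off in(.017,.022):
    o=ax-ex*off; P=p+r*((o-p)@ex)/(r@ex)
    print(P,(P-ax)@ey,end=' ')
  print()
# stage: block top corners from scene/top
S=ax+ey*.165
for z in(.06+.04*w,):
  print("proj stage corner", [tuple(np.round(proj("scene",S+sx*.05*ex+sy*.05*ey+[0,0,z-ax[2]]),1)) for sx,sy in((-1,-1),(-1,1),(1,1))])
E
```

```text
axis [ 0.59629381 -0.08832957  0.05      ] knob [ 0.63865253 -0.1613505   0.096     ] 0.0844175211130688 col [0.57788424 0.1519594  0.285     ] 0.24099315477240296
psi 0.07646489605401552
knob ang 5.161575272085225 wheel 2.721575272085225 stage 168.863010883409
[0.089, 0.089, 0.09, 0.089, 0.092, 0.09, 0.09] [4.969, 4.578, 4.131, 3.701, 3.204, 2.795, 2.351]
[0.088, 0.088, 0.09, 0.089, 0.092, 0.091, 0.09] [4.965, 4.571, 4.123, 3.693, 3.198, 2.793, 2.352]
[0.56078859 0.15255767 0.13230159] 0.24289562029496467 [0.55545518 0.15671812 0.13543493] 0.24745132829149347 
[0.56080251 0.15237596 0.13996853] 0.24271337889880515 [0.55546904 0.15653729 0.14306452] 0.24726997448308885 
[0.56077461 0.15274007 0.1246057 ] 0.2430785501529735 [0.55544128 0.15689962 0.12777652] 0.24763336720866558 
proj stage corner [(np.float64(268.3), np.float64(183.9)), (np.float64(246.6), np.float64(192.5)), (np.float64(225.4), np.float64(183.9))]
```

```bash
python3 - <<'E'
from h import *
import station
print([n for n in dir(station) if not n.startswith('_')], getattr(station,'hold_point_z',None))
print("tcp",proj("top",[.152,-.657,.226]),proj("scene",[.152,-.657,.226]),"flange",proj("top",[.152,-.657,.45]))
for z in(0,.2,.4):print(z,"box",atz("top",372,285,z),atz("top",425,235,z),"shelf edge",atz("top",300,122,z))
t=cv2.imread("pics/top0.png")[110:320,320:512];cv2.imwrite("pics/t2.png",cv2.resize(t,(546,600),interpolation=2))
for n in("top","scene"):
  im=cv2.imread(f"pics/{n}0.png").astype(int);m=((im[...,2]>150)&(im[...,1]<90)&(im[...,0]<90)).astype(np.uint8)
  _,_,st,ce=cv2.connectedComponentsWithStats(m)
  print(n,[(s.tolist(),c.round(1).tolist()) for s,c in zip(st,ce) if 8<s[4]<400 and 190<c[1]<230])
E
```

```text
['Unreachable', 'camera_model', 'get_state', 'grab_frame', 'hold_point_z', 'job_done'] 0.0188
tcp (np.float64(530.0157834847604), np.float64(373.0244901239097)) (np.float64(483.51384706137213), np.float64(152.5323514996809)) flange (np.float64(612.1972393186977), np.float64(409.94822459335546))
0 box [ 0.34775524 -0.34376593  0.        ] [ 0.50378091 -0.52159945  0.        ] shelf edge [ 0.88816729 -0.13145752  0.        ]
0.2 box [ 0.3653843  -0.28613692  0.2       ] [ 0.49658113 -0.43567125  0.2       ] shelf edge [ 0.81979894 -0.1076138   0.2       ]
0.4 box [ 0.38301336 -0.22850792  0.4       ] [ 0.48938135 -0.34974306  0.4       ] shelf edge [ 0.75143059 -0.08377007  0.4       ]
top [([396, 194, 11, 8, 21], [401.1, 197.0]), ([392, 202, 9, 6, 15], [396.1, 205.1]), ([205, 216, 10, 4, 18], [208.8, 216.7])]
scene [([155, 198, 6, 16, 23], [157.6, 204.9]), ([233, 200, 5, 4, 13], [235.2, 201.6]), ([162, 218, 4, 7, 12], [163.5, 221.2])]
```

View pics/t2.png

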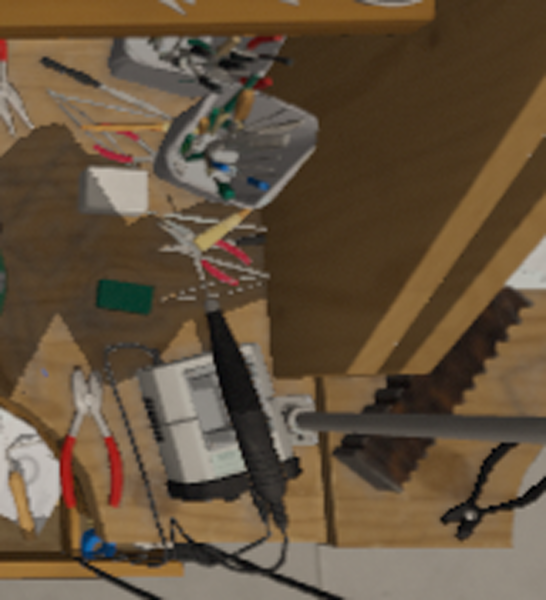

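Call:
apply_moves(steps=[{"translation":[-0.1,0.3,0.3],"rotation":[0,0,0.2]},{"translation":[-0.2,0.92,0.6],"rotation":[0,0,0.4]},{"translation":[-0.2,0.92,0.6],"rotation":[0,0,0.6]},{"translation":[-0.2,0.92,0.6],"rotation":[0,0,0.8]},{"translation":[-0.2,0.92,0.6],"rotation":[0,0,1]},{"translation":[-0.2,0.92,0.6],"rotation":[0,0,1]},{"translation":[-0.2,0.92,0.6],"rotation":[0,0,1]},{"translation":[-0.2,0.92,0.6],"rotation":[0,0,1]},{"translation":[-0.2,0.92,0.6],"rotation":[0,0,1]},{"translation":[-0.2,0.92,0.6],"rotation":[0,0,1]}], jaw=-1)

```text
t: 0.93
eef_pos: [0.1025, -0.4274, 0.3763]
ee_rot: [-3.141, 0.0, -2.39]
force: [-0.5, -0.5, 0.3]
width: 0.0876
gripper_force: 0.0
```

Call:
apply_moves(steps=[{"translation":[0,0,0],"rotation":[0,0,0.25]},{"translation":[0,0,0],"rotation":[0,0,0.5]},{"translation":[0.1,0.04,0],"rotation":[0,0,0.75]},{"translation":[0.2,0.08,0],"rotation":[0,0,1]},{"translation":[0.3,0.13,0],"rotation":[0,0,1]},{"translation":[0.4,0.2,0],"rotation":[0,0,1]},{"translation":[0.4,0.2,0],"rotation":[0,0,1]},{"translation":[0.4,0.2,0],"rotation":[0,0,1]},{"translation":[0.4,0.2,0],"rotation":[0,0,1]},{"translation":[0.4,0.2,0],"rotation":[0,0,1]}])

```text
t: 1.77
eef_pos: [0.2021, -0.3781, 0.3757]
ee_rot: [3.14, 0.001, -1.868]
force: [-0.4, 0.0, 0.2]
width: 0.0878
gripper_force: 0.0
```

Call:
apply_moves(steps=[{"translation":[0.1,0.08,0],"rotation":[0,0,0.25]},{"translation":[0.2,0.16,0],"rotation":[0,0,0.5]},{"translation":[0.3,0.25,0],"rotation":[0,0,0.75]},{"translation":[0.42,0.36,0],"rotation":[0,0,1]},{"translation":[0.5,0.46,0],"rotation":[0,0,1]},{"translation":[0.6,0.6,0],"rotation":[0,0,1]},{"translation":[0.7,0.75,0],"rotation":[0,0,1]},{"translation":[0.8,0.95,0],"rotation":[0,0,1]},{"translation":[0.8,0.95,0],"rotation":[0,0,1]},{"translation":[0.8,0.95,0],"rotation":[0,0,1]}])

```text
t: 2.6
eef_pos: [0.4037, -0.1381, 0.376]
ee_rot: [3.141, 0.001, -1.341]
force: [0.0, -0.3, -0.1]
width: 0.0876
gripper_force: 0.0
```

Call:
apply_moves(steps=[{"translation":[0.15,-0.02,0],"rotation":[0,0,0.15]},{"translation":[0.3,-0.04,-0.1],"rotation":[0,0,0.3]},{"translation":[0.45,-0.05,-0.2],"rotation":[0,0,0.45]},{"translation":[0.6,-0.07,-0.33],"rotation":[0,0,0.567]},{"translation":[0.75,-0.09,-0.46],"rotation":[0,0,0.567]},{"translation":[0.9,-0.1,-0.6],"rotation":[0,0,0.567]},{"translation":[0.944,-0.1,-0.75],"rotation":[0,0,0.567]},{"translation":[0.944,-0.1,-0.9],"rotation":[0,0,0.567]},{"translation":[0.944,-0.1,-0.9],"rotation":[0,0,0.567]},{"translation":[0.944,-0.1,-0.9],"rotation":[0,0,0.567]}])

```text
t: 3.43
eef_pos: [0.6352, -0.1667, 0.1441]
ee_rot: [3.132, 0.006, -1.049]
force: [-1.2, 0.1, -0.8]
width: 0.0875
gripper_force: 0.0
```

```bash
python3 - <<'E'
from h import *
s=get_state();print(s['eef_pos'],s['ee_rot'],s['force'])
im=grab_frame("scene")[100:250,200:400];cv2.imwrite("pics/s2.png",cv2.resize(im,(800,600),interpolation=2))
for k in([.6387,-.1614,.096],[.6405,-.1645,.096]):
  p=np.array(proj("scene",k));print((p-[200,100])*4)
E
```

```text
[ 0.63523772 -0.16671945  0.14413338] [ 3.1322474   0.00631782 -1.04917522] [-1.21623402  0.08351436 -0.81458496]
[345.14152289 326.48237268]
[346.17210598 325.10505483]
```

View pics/s2.png

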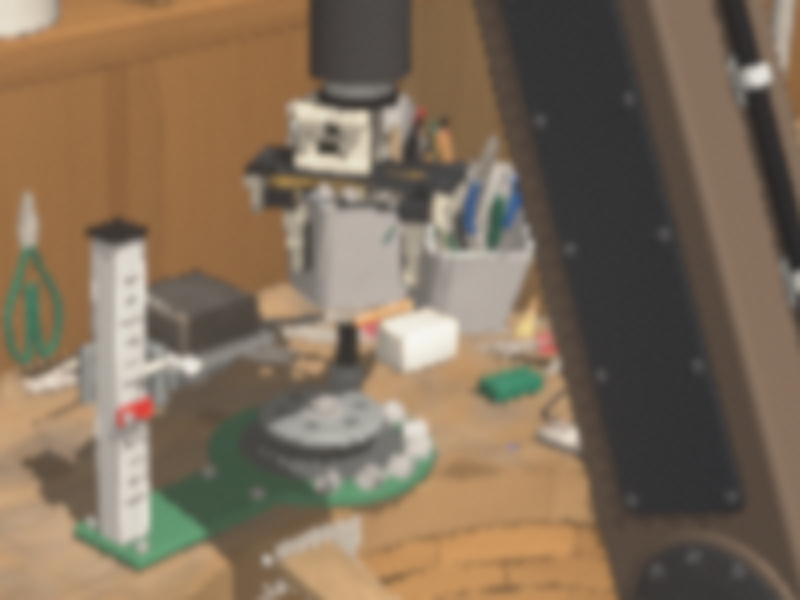

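The knob's top shows at crop (347,325), where it was predicted. The gripper is above it and the bystanders stand clear. I'll lower it, biased slightly towards the forward side.

Call:
apply_moves(steps=[{"translation":[0.01,0.006,-0.04],"rotation":[0,0,0]},{"translation":[0.01,0.006,-0.08],"rotation":[0,0,0]},{"translation":[0.01,0.006,-0.14],"rotation":[0,0,0]},{"translation":[0.01,0.006,-0.2],"rotation":[0,0,0]},{"translation":[0.01,0.006,-0.26],"rotation":[0,0,0]},{"translation":[0.01,0.006,-0.31],"rotation":[0,0,0]},{"translation":[0.01,0.006,-0.35],"rotation":[0,0,0]},{"translation":[0.01,0.006,-0.37],"rotation":[0,0,0]},{"translation":[0.01,0.006,-0.37],"rotation":[0,0,0]},{"translation":[0.01,0.006,-0.37],"rotation":[0,0,0]}])

```text
t: 4.32
eef_pos: [0.6412, -0.1636, 0.0595]
ee_rot: [-3.141, -0.0, -1.046]
force: [-0.4, -0.1, 0.1]
width: 0.0877
gripper_force: 0.0
```

Call:
apply_moves(steps=[{"translation":[0.01,0.008,-0.008],"rotation":[0,0,0]},{"translation":[0.01,0.008,-0.008],"rotation":[0,0,0]},{"translation":[0.01,0.008,-0.008],"rotation":[0,0,0]},{"translation":[0.01,0.008,-0.008],"rotation":[0,0,0]},{"translation":[0.01,0.008,-0.008],"rotation":[0,0,0]},{"translation":[0.01,0.008,-0.008],"rotation":[0,0,0]},{"translation":[0.01,0.008,-0.008],"rotation":[0,0,0]},{"translation":[0.01,0.008,-0.008],"rotation":[0,0,0]},{"translation":[0.01,0.008,-0.008],"rotation":[0,0,0]},{"translation":[0.01,0.008,-0.008],"rotation":[0,0,0]}], jaw=1, newtons=40)

```text
t: 5.15
eef_pos: [0.6427, -0.1618, 0.057]
ee_rot: [3.14, 0.0, -1.046]
force: [-5.2, -6.6, 4.8]
width: 0.027
gripper_force: 3.7
```

Call:
apply_moves(steps=[{"translation":[0,0,0],"rotation":[0,0,0]},{"translation":[0,0,0],"rotation":[0,0,0]},{"translation":[0,0,0],"rotation":[0,0,0]},{"translation":[0,0,0],"rotation":[0,0,0]},{"translation":[0,0,0],"rotation":[0,0,0]},{"translation":[0,0,0],"rotation":[0,0,0]},{"translation":[0,0,0],"rotation":[0,0,0]},{"translation":[0,0,0],"rotation":[0,0,0]},{"translation":[0,0,0],"rotation":[0,0,0]},{"translation":[0,0,0],"rotation":[0,0,0]}])

```text
t: 5.98
eef_pos: [0.642, -0.1625, 0.057]
ee_rot: [3.139, 0.001, -1.046]
force: [-3.5, -4.0, 1.9]
width: 0.0213
gripper_force: 40.0
```

Call:
apply_moves(steps=[{"translation":[0.006,0.004,0],"rotation":[0,0,0.04]},{"translation":[0.012,0.0075,0],"rotation":[0,0,0.08]},{"translation":[0.018,0.011,0],"rotation":[0,0,0.12]},{"translation":[0.024,0.015,0],"rotation":[0,0,0.15]},{"translation":[0.024,0.015,0],"rotation":[0,0,0.15]},{"translation":[0.024,0.015,0],"rotation":[0,0,0.15]},{"translation":[0.024,0.015,0],"rotation":[0,0,0.15]},{"translation":[0.024,0.015,0],"rotation":[0,0,0.15]},{"translation":[0.024,0.015,0],"rotation":[0,0,0.15]},{"translation":[0.024,0.015,0],"rotation":[0,0,0.15]}])

```text
t: 6.82
eef_pos: [0.6478, -0.1585, 0.057]
ee_rot: [3.139, 0.001, -0.968]
force: [-6.1, -1.8, 4.0]
width: 0.0216
gripper_force: 40.0
```

Call:
apply_moves(steps=[{"translation":[0,0,0.008],"rotation":[0,0,0]},{"translation":[0,0,0.016],"rotation":[0,0,0]},{"translation":[0,0,0.024],"rotation":[0,0,0]},{"translation":[0,0,0.032],"rotation":[0,0,0]},{"translation":[0,0,0.04],"rotation":[0,0,0]},{"translation":[0,0,0.048],"rotation":[0,0,0]},{"translation":[0,0,0.056],"rotation":[0,0,0]},{"translation":[0,0,0.064],"rotation":[0,0,0]},{"translation":[0,0,0.066],"rotation":[0,0,0]},{"translation":[0,0,0.066],"rotation":[0,0,0]}])

```text
t: 7.65
eef_pos: [0.6473, -0.1587, 0.0718]
ee_rot: [3.138, 0.002, -0.969]
force: [-2.1, -6.4, -7.0]
width: 0.0213
gripper_force: 40.0
```

```bash
cat > arc.py <<'E'
import numpy as np,sys
def arc(a0,d,n=9,r=.0878):
    for i in range(1,n+1):
        s=i/n; a=np.radians(a0+d*s);b=np.radians(a0)
        print(np.round(r*np.array([np.cos(a)-np.cos(b),np.sin(a)-np.sin(b)])/.25,3).tolist(),round(d*s/30,3))
for a in(-53.7,-71,-88.3):arc(a,-17.3);print()
E
python3 arc.py
```

```text
[-0.01, -0.007] -0.064
[-0.019, -0.013] -0.128
[-0.029, -0.019] -0.192
[-0.04, -0.025] -0.256
[-0.05, -0.031] -0.32
[-0.061, -0.036] -0.384
[-0.072, -0.041] -0.449
[-0.083, -0.045] -0.513
[-0.094, -0.049] -0.577

[-0.011, -0.004] -0.064
[-0.023, -0.007] -0.128
[-0.034, -0.01] -0.192
[-0.045, -0.012] -0.256
[-0.057, -0.014] -0.32
[-0.069, -0.016] -0.384
[-0.08, -0.017] -0.449
[-0.092, -0.018] -0.513
[-0.104, -0.019] -0.577

[-0.012, -0.0] -0.064
[-0.024, 0.0] -0.128
[-0.035, 0.001] -0.192
[-0.047, 0.002] -0.256
[-0.059, 0.003] -0.32
[-0.07, 0.005] -0.384
[-0.082, 0.007] -0.449
[-0.093, 0.01] -0.513
[-0.105, 0.013] -0.577
```

Call:
apply_moves(steps=[{"translation":[-0.01,-0.007,0],"rotation":[0,0,-0.064]},{"translation":[-0.019,-0.013,0],"rotation":[0,0,-0.128]},{"translation":[-0.029,-0.019,0],"rotation":[0,0,-0.192]},{"translation":[-0.04,-0.025,0],"rotation":[0,0,-0.256]},{"translation":[-0.05,-0.031,0],"rotation":[0,0,-0.32]},{"translation":[-0.061,-0.036,0],"rotation":[0,0,-0.384]},{"translation":[-0.072,-0.041,0],"rotation":[0,0,-0.449]},{"translation":[-0.083,-0.045,0],"rotation":[0,0,-0.513]},{"translation":[-0.094,-0.049,0],"rotation":[0,0,-0.577]},{"translation":[-0.094,-0.049,0],"rotation":[0,0,-0.577]}])

```text
t: 8.48
eef_pos: [0.6231, -0.1714, 0.0718]
ee_rot: [3.137, 0.001, -1.274]
force: [-1.8, -7.9, -7.9]
width: 0.0218
gripper_force: 40.0
```

Call:
apply_moves(steps=[{"translation":[-0.011,-0.005,0],"rotation":[0,0,-0.064]},{"translation":[-0.023,-0.01,0],"rotation":[0,0,-0.128]},{"translation":[-0.034,-0.014,0],"rotation":[0,0,-0.192]},{"translation":[-0.045,-0.017,0],"rotation":[0,0,-0.256]},{"translation":[-0.057,-0.019,0],"rotation":[0,0,-0.32]},{"translation":[-0.069,-0.021,0],"rotation":[0,0,-0.384]},{"translation":[-0.08,-0.022,0],"rotation":[0,0,-0.449]},{"translation":[-0.092,-0.023,0],"rotation":[0,0,-0.513]},{"translation":[-0.104,-0.024,0],"rotation":[0,0,-0.577]},{"translation":[-0.104,-0.024,0],"rotation":[0,0,-0.577]}])

```text
t: 9.32
eef_pos: [0.5968, -0.1763, 0.0716]
ee_rot: [3.136, 0.001, -1.576]
force: [-2.7, -3.0, -8.3]
width: 0.0215
gripper_force: 40.0
```

```bash
python3 - <<'E'
from h import *
im=grab_frame("scene")[130:250,200:360];cv2.imwrite("pics/s3.png",cv2.resize(im,(800,600),interpolation=2))
s=get_state();print(s['eef_pos'],s['force'],s['moment'])
E
```

```text
[ 0.59733256 -0.17630693  0.07176194] [-2.71096779 -3.09839225 -7.17214999] [-1.1230785   0.86160849 -0.22084346]
```

View pics/s3.png

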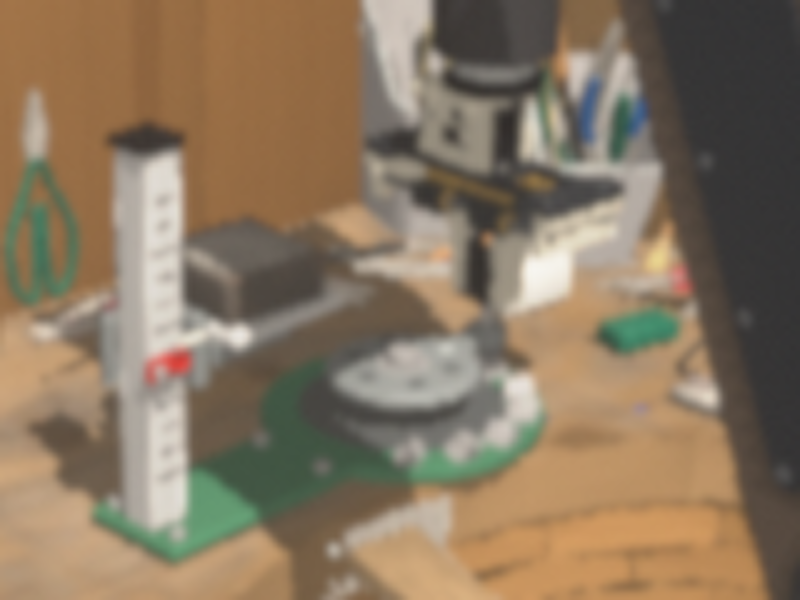

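The stage has come down but is still above the pointer: the carriage stroke is at crop (210,330) and the red pointer at (168,367). I'll go on to just forward of the second notch.

Call:
apply_moves(steps=[{"translation":[-0.012,0,0],"rotation":[0,0,-0.064]},{"translation":[-0.024,0,0],"rotation":[0,0,-0.128]},{"translation":[-0.035,0.001,0],"rotation":[0,0,-0.192]},{"translation":[-0.047,0.002,0],"rotation":[0,0,-0.256]},{"translation":[-0.059,0.003,0],"rotation":[0,0,-0.32]},{"translation":[-0.07,0.005,0],"rotation":[0,0,-0.384]},{"translation":[-0.082,0.007,0],"rotation":[0,0,-0.449]},{"translation":[-0.093,0.01,0],"rotation":[0,0,-0.513]},{"translation":[-0.097,0.011,0],"rotation":[0,0,-0.533]},{"translation":[-0.097,0.011,0],"rotation":[0,0,-0.533]}])

```text
t: 10.2
eef_pos: [0.5731, -0.1736, 0.0721]
ee_rot: [3.137, -0.001, -1.853]
force: [-4.0, -4.3, -7.3]
width: 0.0212
gripper_force: 40.0
```

```bash
python3 - <<'E'
from h import *
im=grab_frame("top");cv2.imwrite("pics/t3.png",cv2.resize(im[160:260,190:350],(800,500),interpolation=2))
s=get_state();print(s['eef_pos'],s['force'],np.degrees(np.arctan2(s['eef_pos'][1]+.0883,s['eef_pos'][0]-.5963)))
E
```

```text
[ 0.57334159 -0.17360401  0.07211633] [-4.63619002 -4.3908511  -7.95059971] -105.0634434579327
```

View pics/t3.png

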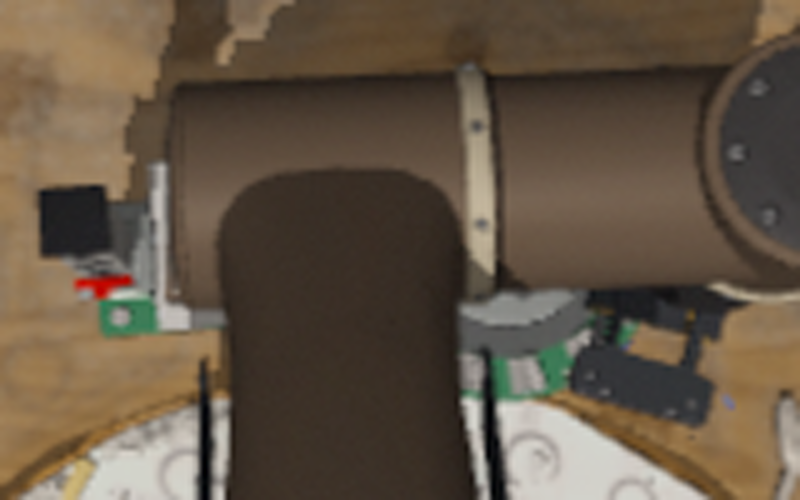

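The arm hides the wheel in this view. By the measured angle we are about 8 mm forward of the notch, so I'll lower the pawl now.

Call:
apply_moves(steps=[{"translation":[0,0,-0.008],"rotation":[0,0,0]},{"translation":[0,0,-0.016],"rotation":[0,0,0]},{"translation":[0,0,-0.024],"rotation":[0,0,0]},{"translation":[0,0,-0.032],"rotation":[0,0,0]},{"translation":[0,0,-0.04],"rotation":[0,0,0]},{"translation":[0,0,-0.048],"rotation":[0,0,0]},{"translation":[0,0,-0.056],"rotation":[0,0,0]},{"translation":[0,0,-0.064],"rotation":[0,0,0]},{"translation":[0,0,-0.064],"rotation":[0,0,0]},{"translation":[0,0,-0.064],"rotation":[0,0,0]}])

```text
t: 11.08
eef_pos: [0.574, -0.1738, 0.057]
ee_rot: [3.139, -0.001, -1.851]
force: [-5.0, -3.5, -2.1]
width: 0.0213
gripper_force: 40.0
```

Call:
apply_moves(steps=[{"translation":[-0.004,0.001,0],"rotation":[0,0,-0.02]},{"translation":[-0.008,0.002,0],"rotation":[0,0,-0.04]},{"translation":[-0.012,0.003,0],"rotation":[0,0,-0.065]},{"translation":[-0.016,0.004,0],"rotation":[0,0,-0.085]},{"translation":[-0.02,0.005,0],"rotation":[0,0,-0.11]},{"translation":[-0.023,0.006,0],"rotation":[0,0,-0.13]},{"translation":[-0.023,0.006,0],"rotation":[0,0,-0.13]},{"translation":[-0.023,0.006,0],"rotation":[0,0,-0.13]},{"translation":[-0.023,0.006,0],"rotation":[0,0,-0.13]},{"translation":[-0.023,0.006,0],"rotation":[0,0,-0.13]}])

```text
t: 11.92
eef_pos: [0.5681, -0.1721, 0.057]
ee_rot: [3.139, -0.001, -1.919]
force: [-4.6, -3.2, -1.5]
width: 0.0212
gripper_force: 40.0
```

Call:
apply_moves(steps=[{"translation":[-0.004,0.001,0],"rotation":[0,0,-0.02]},{"translation":[-0.008,0.003,0],"rotation":[0,0,-0.045]},{"translation":[-0.012,0.004,0],"rotation":[0,0,-0.065]},{"translation":[-0.015,0.005,0],"rotation":[0,0,-0.087]},{"translation":[-0.015,0.005,0],"rotation":[0,0,-0.087]},{"translation":[-0.015,0.005,0],"rotation":[0,0,-0.087]},{"translation":[-0.015,0.005,0],"rotation":[0,0,-0.087]},{"translation":[-0.015,0.005,0],"rotation":[0,0,-0.087]},{"translation":[-0.015,0.005,0],"rotation":[0,0,-0.087]},{"translation":[-0.015,0.005,0],"rotation":[0,0,-0.087]}])

```text
t: 12.75
eef_pos: [0.5664, -0.1715, 0.0571]
ee_rot: [-3.141, -0.001, -1.964]
force: [1.5, -9.1, -8.1]
width: 0.0214
gripper_force: 40.0
```

Call:
apply_moves(steps=[{"translation":[0.002,-0.001,-0.002],"rotation":[0,0,0]},{"translation":[0.004,-0.002,-0.004],"rotation":[0,0,0]},{"translation":[0.004,-0.002,-0.004],"rotation":[0,0,0]},{"translation":[0.004,-0.002,-0.004],"rotation":[0,0,0]},{"translation":[0.004,-0.002,-0.004],"rotation":[0,0,0]},{"translation":[0.004,-0.002,-0.004],"rotation":[0,0,0]},{"translation":[0.004,-0.002,-0.004],"rotation":[0,0,0]},{"translation":[0.004,-0.002,-0.004],"rotation":[0,0,0]},{"translation":[0.004,-0.002,-0.004],"rotation":[0,0,0]},{"translation":[0.004,-0.002,-0.004],"rotation":[0,0,0]}])

```text
t: 13.58
eef_pos: [0.5666, -0.1716, 0.057]
ee_rot: [3.141, -0.001, -1.963]
force: [-3.3, -3.0, 2.6]
width: 0.0214
gripper_force: 40.0
```

The pawl is home: z stops at 0.057, as at the first grasp. The tooth also blocks the backward push, so it carries the load and I'll open the jaws.

Call:
apply_moves(steps=[{"translation":[-0.002,0.001,0.002],"rotation":[0,0,0]},{"translation":[-0.002,0.001,0.002],"rotation":[0,0,0]},{"translation":[-0.002,0.001,0.002],"rotation":[0,0,0]},{"translation":[-0.002,0.001,0.002],"rotation":[0,0,0]},{"translation":[-0.002,0.001,0.002],"rotation":[0,0,0]},{"translation":[-0.002,0.001,0.002],"rotation":[0,0,0]},{"translation":[-0.002,0.001,0.002],"rotation":[0,0,0]},{"translation":[-0.002,0.001,0.002],"rotation":[0,0,0]},{"translation":[-0.002,0.001,0.002],"rotation":[0,0,0]},{"translation":[-0.002,0.001,0.002],"rotation":[0,0,0]}], jaw=-0.2)

```text
t: 14.42
eef_pos: [0.5667, -0.1708, 0.057]
ee_rot: [3.142, -0.0, -1.965]
force: [0.1, -0.5, 0.2]
width: 0.0523
gripper_force: 0.0
```

Call:
apply_moves(steps=[{"translation":[0,0,0.05],"rotation":[0,0,0]},{"translation":[0,0,0.12],"rotation":[0,0,0]},{"translation":[0,0,0.2],"rotation":[0,0,0]},{"translation":[0,0,0.3],"rotation":[0,0,0]},{"translation":[0,0,0.4],"rotation":[0,0,0]},{"translation":[-0.1,0,0.55],"rotation":[0,0,0]},{"translation":[-0.25,0,0.7],"rotation":[0,0,0]},{"translation":[-0.4,0,0.85],"rotation":[0,0,0]},{"translation":[-0.55,0,0.9],"rotation":[0,0,0]},{"translation":[-0.6,0,0.9],"rotation":[0,0,0]}])

```text
t: 15.25
eef_pos: [0.4158, -0.1711, 0.2848]
ee_rot: [-3.138, 0.001, -1.964]
force: [0.6, -0.4, 1.0]
width: 0.0523
gripper_force: 0.0
```

```bash
python3 - <<'E'
from h import *
a=grab_frame("scene")[130:250,200:320];b=grab_frame("top")[160:260,190:350]
im=np.vstack([cv2.resize(a,(300,300),interpolation=2),cv2.resize(b,(480,300),interpolation=2)[:, :300]]) if 0 else np.hstack([cv2.resize(a,(400,400),interpolation=2),cv2.resize(b,(400,250),interpolation=2).copy().__class__((400,250,3),np.uint8) if 0 else cv2.copyMakeBorder(cv2.resize(b,(400,250),interpolation=2),0,150,0,0,0)])
cv2.imwrite("pics/f.png",im);s=get_state();print(s['eef_pos'],s['width'],s['force'],s['t'])
E
```

```text
[ 0.4139906  -0.17101135  0.28537742] 0.052667180952762876 [ 1.4810816  -0.49162539  0.13617577] 15.35
```

View pics/f.png

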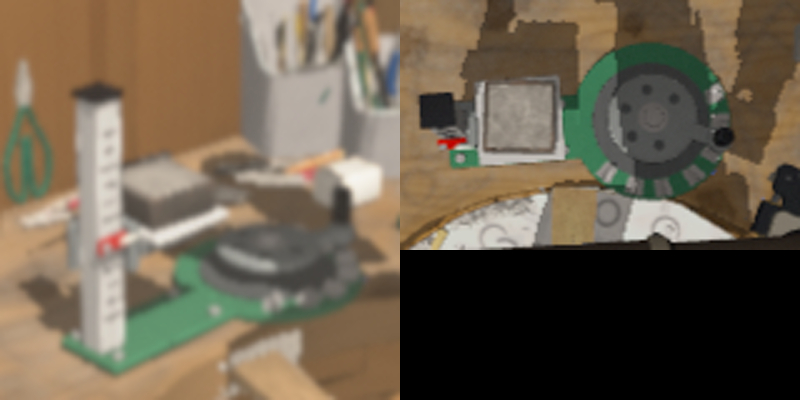

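The stage is level with the red pointer (stroke and pointer both near crop (115,240)). The knob sits in the notch of the third tooth, the block stands in the middle of the stage, and the gripper is clear. I'll hand it in.

```bash
python3 -c "
from station import *
print(job_done())"
```

```text
the job is handed in; nothing more can be done
None
```

I lowered the stage two notches to about 134 mm by my estimate, against roughly 132–139 mm for the pointer. The pawl is home and carrying the load, the block is still on the stage, and the job is handed in; no verdict was returned.

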